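# Free the tight locating block from the press bolster

### The arm

A 7-joint arm with a two-finger parallel gripper is mounted at the origin on the work surface. World frame = base frame: x ahead of the robot, y to its left, z up, the work surface at z = 0. Lengths are in m, angles in rad, forces in N, time in s.
With the tool pointing down it reaches from about 0.425 to 0.925 m from the base axis. Payload 6.8 kg.
Tool frame: the origin (TCP) lies on the front face of the gripper's body, between the roots of the fingers; the fingertips stand 73 mm ahead of it and the grasp point (between the pads) lies 54 mm ahead of it (env.nose_length is the distance from the TCP to the fingertips, in m); z points along the fingers, y is the direction in which the jaws open and shut (so a half turn about z gives the same grasp; the last joint's range is limited). The gripper opens to 85 mm and grips with 20 to 120 N. Pads are 22 mm wide; open, the fingers measure 114 mm over their backs; the gripper's body (76 mm by 85 mm) begins 54 mm behind the grasp point. The pads swing forward as they close: fully open they stand 13 mm farther back than shut.
Start: joints at [-1.426, 0.477, 0.022, 1.555, -0.011, 1.109, -0.083], TCP at [0.169, 0.654, 0.304] pointing down, gripper open.
Joint ranges: [-2.96, 2.96], [-0.34, 2.1], [-1.41, 1.46], [0.24, 2.44], [-1.37, 4.51], [0.17, 1.92], [-2.96, 2.96]. Speed limits (rad/s): [2.39, 2.39, 3.14, 3.14, 3.14, 3.14, 3.14].

### API

Orientations are given as a unit quaternion [w, x, y, z].
In Python, from cell import env, kin, camera, calibration, job gives the robot as it stands. The module is installed in compiled form; this text tells all that it offers. Calls block until the motion is done:
- env.reach(position, orientation): joint-space move of the TCP to a pose.
- env.movel(position, velocity=0.15, rot=None, stop_force=None): straight line of the TCP; rot=None keeps the orientation; velocity is the mean speed in m/s. With stop_force (N) it stops when the force on the tool has changed by that much, and returns True; else False.
- env.goto_joints(angles): joint-space move.
- env.grip(opening, f_grip=None): finger opening in m; f_grip is the grip in N (None keeps the last); returns when the fingers have stopped.
- env.dwell(seconds).
- kin.inverse_kinematics(position, orientation): joint angles nearest the present ones, or None.
- env.get_state(): the state.
- camera(name): name is "scene" or "top" or "wrist"; returns (picture, depth): 480x640x3 uint8, blue, green, red; 480x640 float32, m along the optical axis (not along the pixel's ray), 0 where there is no reading.
- calibration(name): a dict with "fx", "fy", "cx", "cy" (pixels), "rvec" (rotation vector, rad) and "tvec" (3), from world to camera coordinates, as OpenCV has them. Camera axes: x right, y down, z forward; pixel columns grow to the right and rows downward; lengths in m; the calibration is good to about 2 mm. The wrist camera is an equidistant fisheye: a pixel r from the principal point sees the ray r / f radians off the axis. A picture is of the moment at which its call begins: read the wrist's pose just before it. calibration takes no time and is no camera call; for the wrist camera it gives the pose at the moment of the call.
A pose or a line that the arm cannot do raises env.PlanningError and nothing moves.
- job.job_done(): hands the job in, once; it reports no verdict.
The state is a dict: "time": time; "qpos": joint angles; "joint_velocities": joint speeds; "joint_torque": joint torques, N m; "tcp_pos": TCP position; "orientation": TCP orientation; "force": force on the tool from outside, world axes, zero at the start; "torque": the same for the moment, N m; "opening": finger opening in m.
Only numpy, scipy, OpenCV 4.12 (cv2) and the standard library are available. Lean on these libraries where they do the work, as an engineer would, in place of code of your own. Each camera call takes 0.05 s, during which the arm holds its last target. There are 200 camera calls.

### The job

At the fly-press tooling bench, first swing the red-gripped sprung clamp down until it snaps onto the edge of the dark bolster plate. Then take the bright fork-nosed locating block by its two long sides and rock it a few degrees to its left and right, several times over, easing it up as you rock until its tight tongue works free of the pocket, without hauling so hard that the bolster comes up with it. Finish holding it: the program ends with the gripper still holding the block upright and still, just clear of the bolster (10 to 20 mm) straight above its pocket, with the clamp still shut and the small things on and around the jig board left where they were.

Things in the scene. Friction and masses are not known exactly. Their poses are not given: they have to be found in the camera images.
- clamp (a joint): hinge angle (rad) of the sprung over-centre clamp on the plywood jig board. 0: open, its arm leaning up 65 degrees (1.13 rad) above level; grows as the arm swings down; about 1.10: its rubber pad sits on the bolster (level would be 1.13). The spring holds it open below about 0.5 and snaps it shut above; pushing it over takes up to 15 N at the red grip. It then stays shut by itself
- clamp_hinge (a point): centre of the clamp's hinge pin, 72 mm above the bench, at the robot's end of the jig board. Axes are the board's: x from the clamp towards the bolster (the way the arm points when shut), y left along the pin, z up. Two grey cheeks, 28 mm over all, carry it and reach 11 mm above and 13 mm in front of it; the clevis of its spring stands up to 48 mm behind it, 6 mm higher than the pin
- clamp_grip (a point): centre of the clamp's red plastic grip at the end of its arm: 32 mm along the arm, 22 mm wide, 16 mm thick, 76 mm from the hinge pin; the steel bar between them is 14 mm wide, 10 mm thick. It can be pushed over and down from the robot's side with shut fingers, following its arc about the hinge. Shut, its underside is 18 mm above the bolster, its end 28 mm short of the block
- bolster: loose dark anodised bolster plate, 190 x 130 x 28 mm, 2.7 kg, on the 18 mm thick jig board between low wooden stops (tops 14 mm below its own). Origin: centre of its underside; x away from the clamp, y left, z up. Even clamped, its far end tips up under a straight upward pull of some 30 to 35 N on the stuck block, before the tongue gives
- pocket (a point): centre of the pocket's mouth in the bolster's top face, 15 mm towards +x from the bolster's centre, 46 mm above the bench; axes the bolster's. The pocket is 51 mm long (x), 20 mm deep; sprung bronze gibs along its sides squeeze the tongue's long faces with about 35 N each and give up to 3 mm, so the block can lean 6 degrees or more left or right (about x) under 15 to 25 N at its head
- block_grip (a point): middle of the bright locating block's head, 24 mm above the bolster when seated. 0.75 kg. Head 30 mm wide (y), 48 mm high, solid from 32 mm behind to 18 mm ahead (x) of this point, then two prongs to 32; screw heads 2 mm proud on top. Grasp across the width, here or up to 12 mm higher; 30 to 60 N of grip is enough. Axes as the bolster's. With a light upward pull each lean walks it up 1 to 4 mm
- block_foot (a point): centre of the underside of the block's tongue (44 x 24 x 16 mm), 40 mm below block_grip on the block's own axis; 16 mm below the pocket's mouth when seated; same axes as block_grip
- die_button: bystander: small round steel die button, 30 mm across, 18 mm high, standing on the bolster's far left corner. Origin: centre of its underside
- hex_key: bystander: black hex key, 100 mm long, 6 mm thick, lying on the jig board beside the bolster. Origin: middle of its long leg
- dishing_die: bystander: dark 70 mm square die block with a bright dome, 59 mm high. Origin: centre of its underside
- spanner: bystander: steel spanner, 160 mm long, lying on the bench. Origin: middle of its length
- tin: bystander: tin with a blue label, 66 mm across, 85 mm high. Origin: centre of its underside
- punch: bystander: upright steel press punch, 38 mm across, 62 mm high. Origin: centre of its underside
Not all that is in view belongs to the job. What is meant by the bolster is not blue or turquoise, and is the larger of those in its own colour.

How it is judged:
On the way, in this order (a step that is already met when the one before it is completed fails the run):
1. the clamp is snapped shut on the bolster's edge (value of joint clamp above 1 rad and z of block_foot in the frame of pocket below -0.013 m), for 0.2 s.
2. the block is leant to its left (+y) with its tongue still in the pocket (angle between block_grip's own z axis and vertical above 0.04 rad and y of block_grip in the frame of pocket above 0.0008 m and z of block_foot in the frame of pocket below -0.003 m).
3. the block is leant to its right (-y) with its tongue still in the pocket (angle between block_grip's own z axis and vertical above 0.04 rad and y of block_grip in the frame of pocket below -0.0008 m and z of block_foot in the frame of pocket below -0.003 m).
At the end, for the whole second after the job is handed in: The gripper holds the block, still and upright (within 7 degrees), its tongue's foot 4 to 35 mm above the bolster and within 20 mm of over the pocket's centre, not touching the bolster; the clamp is shut (over 1.0 rad) and the bolster lies flat within 12 mm of its first place (z of block_foot in the frame of pocket between 0.004 and 0.035 m and horizontal distance between block_foot and pocket below 0.02 m and angle between block_grip's own z axis and vertical below 0.12 rad and contact force between block and the fingers above 2 N and contact force between block and bolster below 0.3 N and linear speed of block below 0.02 m/s and value of joint clamp above 1 rad and angle between bolster's own z axis and vertical below 0.03 rad and distance of bolster from where it was at the start of the episode below 0.012 m); the arm keeps its last pose, push and grip.
It fails at once if the bolster is lifted or dragged along with the block (tilted over 0.04 rad or moved over 15 mm) (angle between bolster's own z axis and vertical above 0.04 rad or distance of bolster from where it was at the start of the episode above 0.015 m).
It fails at once if a bystander is disturbed (moved over 30 mm) (distance of any of die_button, hex_key, dishing_die, spanner, tin, punch from where it was at the start of the episode above 0.03 m).
It also fails if it takes over 67 s, if anything falls off the work surface, if the arm or the gripper's body presses on something with over 40 N, if the wrist force passes 120 N, or if a joint passes its speed limit or range.

## Working session

There is one attempt and no reset: what is moved stays moved. The work goes in short steps, each a Python script; the robot and the scene stay as the last script left them, time stands still between calls to the robot, and variables do not carry over. Pictures are saved under pics/ and viewed, about 8 in all and at most 12, crops included, and the job is handed in when it is done.

```bash
mkdir -p pics; cat > h.py <<'E'
import numpy as np, cv2
from cell import env, kin, camera, calibration, job
def cal(n):
    c=calibration(n); R=cv2.Rodrigues(np.array(c["rvec"],float))[0]; return c,R,np.array(c["tvec"],float).ravel()
def ray(n,u,v):
    c,R,t=cal(n); x=(u-c["cx"])/c["fx"]; y=(v-c["cy"])/c["fy"]
    if n=="wrist":
        r=np.hypot(x,y); s=np.sin(r)/r if r>1e-9 else 1; d=np.array([x*s,y*s,np.cos(r)])
    else: d=np.array([x,y,1.])
    return -R.T@t, R.T@d
def onplane(n,u,v,z):
    o,d=ray(n,u,v); return o+d*(z-o[2])/d[2]
def cloud(n,D):
    c,R,t=cal(n); v,u=np.mgrid[:480,:640]; 
    P=np.stack([(u-c["cx"])/c["fx"]*D,(v-c["cy"])/c["fy"]*D,D],-1); W=(P-t)@R; W[D<=0]=np.nan; return W
E
python3 - <<'E'
from h import *
for n in("top","scene"):
    p,d=camera(n); cv2.imwrite(f"pics/{n}0.png",p); np.savez(f"pics/{n}0.npz",p=p,d=d); c,R,t=cal(n); print(n,c,-R.T@t)
print(env.get_state())
E
```

```text
top {'fx': 517.3377463288283, 'fy': 517.3377463288283, 'cx': 318.27384965029694, 'cy': 240.04126718294862, 'rvec': array([ 2.17997454, -2.21254246,  0.04888961]), 'tvec': array([0.00395897, 0.446206  , 1.16027105])} [ 0.39106269 -0.00528708  1.17999423]
scene {'fx': 508.64162741943454, 'fy': 508.64162741943454, 'cx': 318.65620532043266, 'cy': 238.42032881378552, 'rvec': array([ 0.77949145,  2.7220387 , -0.93005195]), 'tvec': array([ 0.39005002, -0.12100091,  1.25549585])} [0.77112967 0.53475886 0.92867759]
{'time': 0.1, 'qpos': array([-1.42608448,  0.4777187 ,  0.02236296,  1.55633902, -0.01151365,
        1.10930376, -0.08311526]), 'joint_velocities': array([-0.00096764, -0.00260873, -0.00060862, -0.00288161, -0.00038377,
        0.00031403,  0.00018267]), 'joint_torque': array([ 3.86523083e-03, -5.97758353e+01,  1.61321584e+00, -2.81954241e+01,
        1.27581359e-02,  5.03261734e-03,  1.19579909e-05]), 'tcp_pos': array([0.16874388, 0.65314386, 0.30302811]), 'orientation': array([-4.54570997e-05,  1.26079057e-01,  9.92019858e-01, -8.18971222e-04]), 'force': array([0.70192128, 0.61812513, 0.16151701]), 'torque': array([-0.00908421,  0.00138675, -0.07007093]), 'opening': 0.0853881962041114}
```

View pics/top0.png

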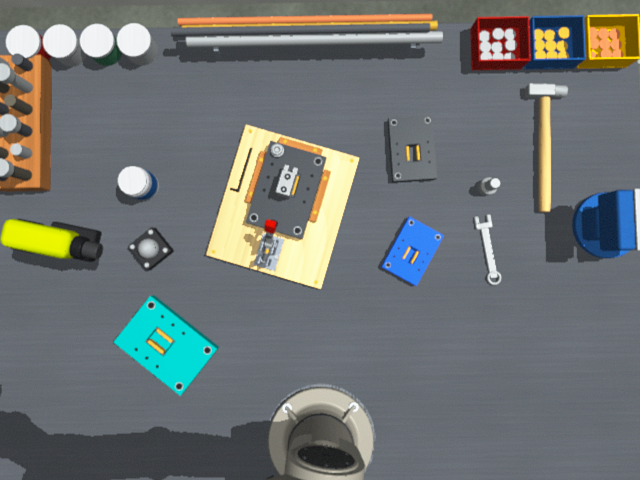

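View pics/scene0.png

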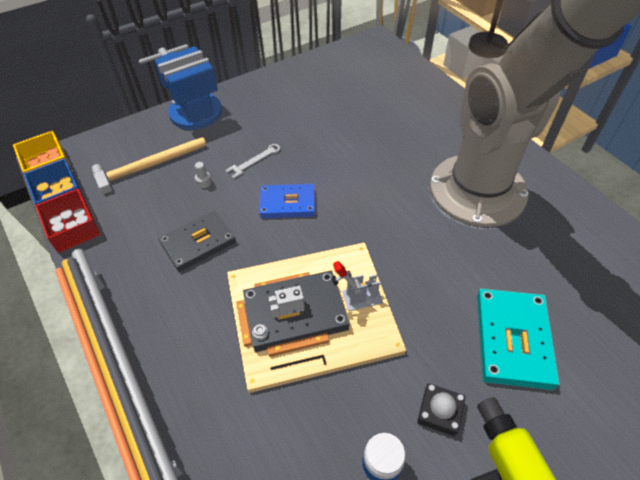

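The top picture shows the dark bolster on the plywood board at about (285,190), with the bright fork block at (288,180), the red grip at (270,226), the clamp at (268,252), the die button at (277,150) and the hex key at (240,170).

Possible mix-ups for the bolster are the smaller dark plate at (412,150), the blue one at (412,250) and the turquoise one at (165,345). My choice is the one on the board at (285,190): it's the larger dark plate and carries the block and clamp.

```bash
python3 - <<'E'
from h import *
f=np.load("pics/top0.npz"); p,d=f["p"],f["d"]
W=cloud("top",d); 
hsv=cv2.cvtColor(p,cv2.COLOR_BGR2HSV)
roi=np.zeros(p.shape[:2],np.uint8); roi[115:295,200:365]=1
def rect(m,z,name):
    m=cv2.morphologyEx(m.astype(np.uint8)*roi,cv2.MORPH_CLOSE,np.ones((3,3)))
    c=max(cv2.findContours(m,cv2.RETR_EXTERNAL,cv2.CHAIN_APPROX_NONE)[0],key=cv2.contourArea).reshape(-1,2)
    q=np.array([onplane("top",u,v,z)[:2] for u,v in c],np.float32)
    r=cv2.minAreaRect(q*1000); print(name,r); 
    for b in cv2.boxPoints(r): print("  ",b)
rect((hsv[...,1]>50)&(hsv[...,0]<30)&(hsv[...,2]>120),.018,"board")
rect((hsv[...,2]<90)&(abs(W[...,2]-.046)<.008),.046,"bolster")
rect((hsv[...,1]>180)&((hsv[...,0]<6)|(hsv[...,0]>174)),.14,"grip")
for nm,lo,hi in(("bolsterZ",.036,.056),("head",.08,.105)):
    m=(W[...,2]>lo)&(W[...,2]<hi)&(roi>0)
    rect(m,.046 if nm=="bolsterZ" else .094,nm); print(np.nanmedian(W[m],0))
m=(hsv[...,1]>180)&((hsv[...,0]<6)|(hsv[...,0]>174))&(roi>0); print("grip",W[m].mean(0),W[m].max(0))
cv2.imwrite("pics/c1.png",cv2.resize(p[120:290,200:360],None,fx=3.5,fy=3.5,interpolation=cv2.INTER_CUBIC))
E
```

```text
board ((524.6466064453125, 76.98197174072266), (271.79248046875, 311.9958190917969), 72.7060317993164)
   [335.30258    -6.3965073]
   [633.1937  -99.14486]
   [713.9906  160.36044]
   [416.0995 253.1088]
bolster ((566.6448364257812, 89.85519409179688), (71.8548812866211, 43.20346450805664), 10.562765121459961)
   [527.36633 104.50493]
   [535.286     62.033558]
   [605.92334  75.20546]
   [598.00366  117.676834]
grip ((469.8960876464844, 93.94148254394531), (20.193065643310547, 24.24573516845703), 89.14017486572266)
   [457.62308  84.028  ]
   [481.86606  83.66417]
   [482.1691   103.854965]
   [457.92612  104.218796]
bolsterZ ((559.343994140625, 64.41450500488281), (161.08810424804688, 196.79693603515625), 73.19121551513672)
   [441.85797   15.766411]
   [630.24677  -41.143044]
   [676.83   113.0626]
   [488.44122 169.97205]
[0.54955727 0.06349625 0.04631902]
head ((567.9771728515625, 62.95650100708008), (30.78708267211914, 59.80322265625), 72.74125671386719)
   [534.8548    57.127483]
   [591.9654   39.38463]
   [601.09955  68.78552]
   [543.98895  86.52837]
[0.55555605 0.06952987 0.09354629]
grip [0.4696825  0.09304621 0.15102851] [0.4846185  0.1039282  0.15996332]
```

View pics/c1.png

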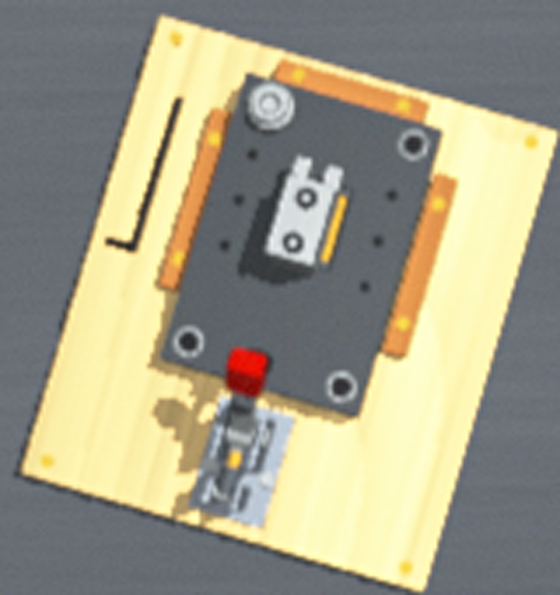

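The crop confirms it: the dark bolster sits between wooden stops, with the fork block at crop (300,215) and prongs pointing +x. The clamp is open, red grip at crop (245,370). Next I'll take a closer wrist view to fix the hinge and block.

```bash
cat >> h.py <<'E'
from scipy.spatial.transform import Rotation as Ro
YAW=np.deg2rad(-17.2)
ex=np.array([np.cos(YAW),np.sin(YAW),0]); ey=np.array([-ex[1],ex[0],0]); ez=np.array([0,0,1.])
def quat(roll=0.):  # tool down, y along board y; roll: rotation about board +x
    M=Ro.from_rotvec(roll*ex)*Ro.from_matrix(np.stack([-ex,ey,-ez],1))
    return M.as_quat()[[3,0,1,2]]
E
python3 - <<'E'
from h import *
env.reach([.40,.112,.32],quat()); env.grip(0.0)
s=env.get_state(); print(s["time"],s["tcp_pos"],s["opening"],s["qpos"],s["force"])
c,R,t=cal("wrist"); print(c,-R.T@t); p,d=camera("wrist"); np.savez("pics/w1.npz",p=p,d=d,R=R,t=t); cv2.imwrite("pics/w1.png",p)
print(onplane("top",267,246,.083))
E
```

```text
2.9833 [0.40001395 0.11199565 0.32003853] -7.673057553291945e-05 [-8.45121270e-01  4.69735240e-04  4.28577143e-01  2.13895033e+00
 -2.69299336e-04  1.00211093e+00  8.54196735e-01] [-0.22921283 -0.24379151  0.23636996]
{'fx': 371.64829954431775, 'fy': 371.64829954431775, 'cx': 321.465874010581, 'cy': 238.67521928781082, 'rvec': array([-2.35216846, -1.73572119, -0.22659877]), 'tvec': array([-0.22487526, -0.3739348 ,  0.30370409])} [0.33695273 0.13154097 0.38960508]
[0.43175944 0.10617248 0.083     ]
```

View pics/w1.png

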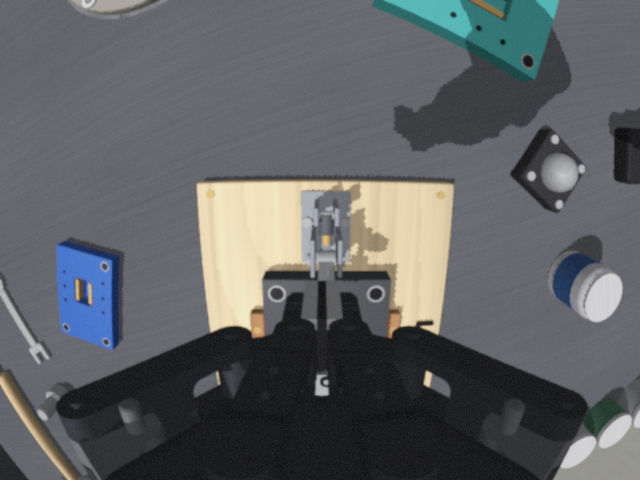

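The wrist view shows the clamp base at (326,225) lined up with the bolster's near edge, (263–390, 272), so the clamp is on the mid line. The fingers hide the red grip.

```bash
python3 - <<'E'
from h import *
B=np.array([.568,.063,0])
def loc(P): q=P-B; return np.round([q@ex*1000,q@ey*1000,P[2]*1000],1)
for n,u,v,z in(("bolL",390,272,.046),("bolR",263,272,.046),("boardL",453,181,.018),("boardR",198,183,.018),("baseBackL",349,192,.02),("baseBackR",302,192,.02),("cheek?",326,275,.08)):
    print(n,loc(onplane("wrist",u,v,z)))
o,d=ray("top",267,246); print("cheek top",loc(onplane("top",267,246,.083)))
for n,f in(("top","top0"),("scene","scene0")):
    a=np.load(f"pics/{f}.npz"); p,D=a["p"],a["d"]; W=cloud(n,D); h=cv2.cvtColor(p,cv2.COLOR_BGR2HSV)
    L=np.stack([(W-B)@ex,(W-B)@ey,W[...,2]],-1)*1000
    red=(h[...,1]>170)&((h[...,0]<6)|(h[...,0]>174))&(abs(L[...,0])<200)&(abs(L[...,1])<100)
    print(n,"red",red.sum(),np.percentile(L[red],[2,50,98],axis=0).round(1).tolist())
    cl=(L[...,0]>-215)&(L[...,0]<-105)&(abs(L[...,1])<40)&(L[...,2]>35)&~red
    for z in(60,75,85,100): 
        m=cl&(abs(L[...,2]-z)<6); print(z,m.sum(),np.percentile(L[m],[3,50,97],axis=0).round(1).tolist() if m.any() else"")
    hd=(L[...,2]>88)&(L[...,2]<100)&(abs(L[...,0])<60)&(abs(L[...,1])<40)
    print("head",np.percentile(L[hd],[2,50,98],axis=0).round(1).tolist())
    bo=(abs(L[...,2]-46)<4)&(abs(L[...,0])<150)&(abs(L[...,1])<75)
    print("bol",np.percentile(L[bo],[1,50,99],axis=0).round(1).tolist())
E
```

```text
bolL [-115.2   65.2   46. ]
bolR [-115.2  -60.9   46. ]
boardL [-204.4  134.3   18. ]
boardR [-201.8 -131.4   18. ]
baseBackL [-191.    24.6   20. ]
baseBackR [-190.9  -22.5   20. ]
cheek? [-125.1    1.1   80. ]
cheek top [-142.9    1.    83. ]
top red 126 [[-113.7, -10.6, 112.6], [-102.8, -0.4, 153.5], [-90.4, 9.9, 159.4]]
60 26 [[-182.6, -14.1, 55.2], [-154.1, -3.2, 62.9], [-125.8, 10.6, 65.9]]
75 156 [[-180.8, -15.3, 69.4], [-159.0, -0.9, 74.9], [-130.3, 14.4, 80.7]]
85 105 [[-180.1, -14.0, 79.2], [-139.4, -1.4, 82.5], [-125.8, 13.3, 88.4]]
100 17 [[-132.6, -7.0, 94.1], [-128.7, -1.7, 98.6], [-122.6, 5.5, 104.3]]
head [[-27.9, -14.2, 89.8], [-3.7, 0.1, 94.5], [20.3, 14.8, 98.4]]
bol [[-105.0, -63.4, 42.4], [-20.0, -5.6, 46.3], [81.8, 64.7, 49.8]]
scene red 113 [[-112.5, -3.9, 134.3], [-101.9, 9.8, 153.1], [-93.7, 14.2, 158.5]]
60 101 [[-182.8, -9.1, 54.5], [-150.6, 13.5, 59.6], [-124.2, 16.8, 66.0]]
75 219 [[-182.7, -8.7, 69.6], [-153.4, 6.6, 74.9], [-125.0, 18.8, 80.7]]
85 117 [[-176.1, -10.4, 79.3], [-139.1, 9.5, 81.9], [-125.2, 17.0, 89.2]]
100 23 [[-130.5, -0.1, 94.9], [-126.0, 8.4, 100.2], [-118.9, 10.1, 106.0]]
head [[-27.1, -11.8, 88.7], [-3.3, 4.8, 93.7], [20.3, 17.7, 97.3]]
bol [[-106.4, -61.4, 42.4], [-23.2, 14.4, 45.8], [81.9, 67.6, 49.4]]
```

```bash
python3 - <<'E'
from h import *
env.movel([.515,.077,.32],velocity=.2); 
c,R,t=cal("wrist"); p,d=camera("wrist"); np.savez("pics/w2.npz",p=p,d=d,R=R,t=t,cc=[c["fx"],c["cx"],c["cy"]]); cv2.imwrite("pics/w2.png",cv2.resize(p[30:330,170:480],None,fx=2,fy=2))
print(env.get_state()["time"])
E
```

```text
3.8333
```

View pics/w2.png

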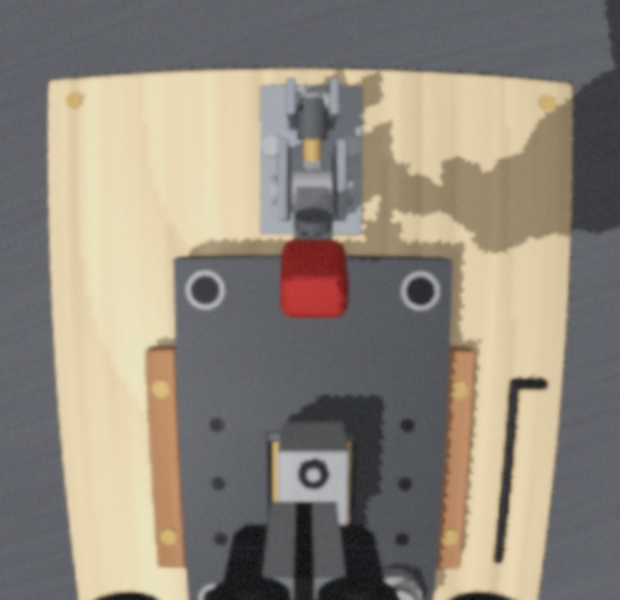

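This view shows all of it: red grip at crop (282–348, 240–316) with its end face below v≈283, bolster near edge at v≈258, block top's rear edge at v≈450, and pin bosses near (275/350,190).

```bash
python3 - <<'E'
from h import *
B=np.array([.568,.063,0])
def loc(u,v,z): P=onplane("wrist",u/2+170,v/2+30,z); q=P-B; return np.round([q@ex*1000,q@ey*1000,P[2]*1000],1)
for n,u,v,z in(("endTopL",348,283,.159),("endTopR",282,283,.159),("endBot",313,316,.152),("gripbackbase",313,240,.130),("bolL",450,258,.046),("bolR",176,258,.046),("headL",350,450,.094),("headR",276,450,.094),("headBackBot",313,422,.05),("pinL",350,190,.072),("pinR",274,190,.072),("boltL",420,291,.046),("boltR",205,291,.046),("clevisback",313,82,.072),("screw",313,474,.096),("boardL",572,85,.018),("boardR",48,82,.018)):
    print(n,loc(u,v,z))
c,R,t=cal("wrist"); print(-R.T@t-B, R)
E
```

```text
endTopL [-103.9   11.6  159. ]
endTopR [-103.9   -8.8  159. ]
endBot [-92.7   0.9 152. ]
gripbackbase [-116.6    1.1  130. ]
bolL [-107.7   65.9   46. ]
bolR [-107.2  -61.3   46. ]
headL [-29.6  17.3  94. ]
headR [-29.6 -13.5  94. ]
headBackBot [-29.7   2.4  50. ]
pinL [-137.    17.4   72. ]
pinR [-136.9  -14.7   72. ]
boltL [-91.9  52.1  46. ]
boltR [-91.6 -47.9  46. ]
clevisback [-183.7    1.7   72. ]
screw [-19.7   1.9  96. ]
boardL [-200.5  135.7   18. ]
boardR [-200.9 -133.1   18. ]
[-0.11713398  0.03391152  0.38940559] [[ 2.94183761e-01  9.55748658e-01 -6.46545798e-04]
 [ 9.23929479e-01 -2.84216443e-01  2.56076806e-01]
 [ 2.44561305e-01 -7.59310007e-02 -9.66656222e-01]]
```

```bash
cat >> h.py <<'E'
B=np.array([.568,.063,0])+.0024*ex+.0017*ey   # pocket xy
H=np.array([.568,.063,.072])-.1365*ex+.0015*ey  # hinge
E
python3 - <<'E'
from h import *
def tcp(deg,off,r=.080):
    a=np.deg2rad(deg); c=H+r*(np.cos(a)*ex+np.sin(a)*ez)+(.008+off)*(-np.sin(a)*ex+np.cos(a)*ez)
    return c-.011*ex+env.nose_length*ez
p=tcp(65,.014); env.movel([p[0],p[1],.32],velocity=.2,rot=quat()); env.movel(p,velocity=.15)
env.movel(tcp(65,0),velocity=.05)
for a in (58,50,42,34,26,18,10):
    r=env.movel(tcp(a,0),velocity=.07,stop_force=45); s=env.get_state(); f=s["force"]; print(a,r,s["time"],np.round([f@ex,f@ey,f@ez],1))
r=env.movel(tcp(-2,0),velocity=.03,stop_force=18); s=env.get_state(); f=s["force"]; print(r,s["time"],np.round([f@ex,f@ey,f@ez],1),s["tcp_pos"]-tcp(1.7,0))
env.movel(s["tcp_pos"]+.05*ez-.02*ex,velocity=.15)
env.movel(B+.0*ex+.27*ez,velocity=.2)
p,d=camera("top"); cv2.imwrite("pics/t2.png",cv2.resize(p[120:290,200:360],None,fx=3,fy=3)); 
p,d=camera("scene"); cv2.imwrite("pics/s2.png",cv2.resize(p[230:400,210:420],None,fx=3,fy=3)); print(env.get_state()["time"])
E
```

```text
58 False 5.875 [-5.1 -0.5  7.1]
50 False 6.1833 [-2.8 -0.3  5.9]
42 False 6.4917 [-0.6 -0.4  3.5]
34 False 6.8 [-0.1 -0.6 -0.4]
26 False 7.1083 [ 0.1 -0.2  0.6]
18 False 7.4167 [0.4 0.6 0.8]
10 False 7.725 [-0.2 -0.5  0.2]
True 8.1833 [-3.  -0.5 12.3] [-3.57321910e-05  1.53913797e-04 -4.08041942e-04]
9.5
```

View pics/s2.png

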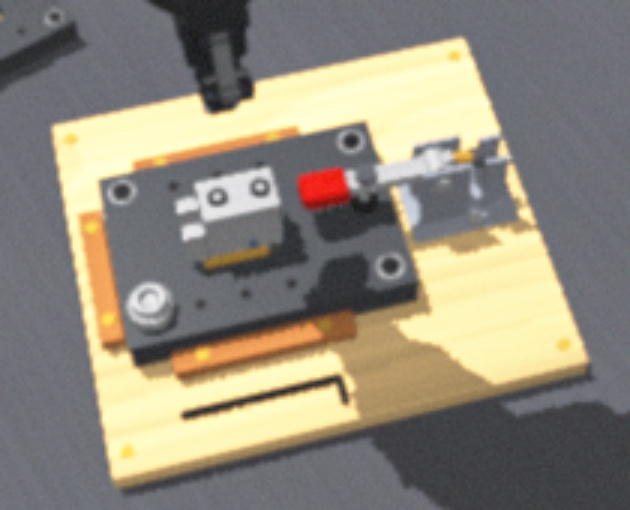

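The scene crop shows the clamp down, its red grip at crop (325,187) over the bolster edge. The snap-over showed in the forces, and the pad was solid at the expected height. Block and bystanders haven't moved. Next is the grasp, then a first lean each way.

```bash
cat >> h.py <<'E'
GZ=.078   # grasp height when seated
def pose(th,lift,off=0.):  # th>0 leans left (+y)
    piv=B+off*ey+(.038+lift)*ez; L=GZ+.054-.038
    up=Ro.from_rotvec(-th*ex).apply(ez)
    return piv+L*up, quat(-th)
def F(tag=""):
    s=env.get_state(); f=s["force"]; print(tag,round(s["time"],2),"F",np.round([f@ex,f@ey,f@ez],1),"Tx",round(float(s["torque"]@ex),2),"op",round(s["opening"]*1000,1),"z",round(s["tcp_pos"][2]*1000,1)); return f
E
python3 - <<'E'
from h import *
env.grip(.08); env.movel(pose(0,.03)[0],velocity=.15,rot=quat()); F("above")
print(env.movel(pose(0,0)[0],velocity=.08,stop_force=15)); F("down")
env.grip(.0,50); F("grip")
env.dwell(.2); F("grip")
p,d=camera("wrist"); cv2.imwrite("pics/w3.png",p)
E
```

```text
above 11.11 F [ 0.8 -0.1  0.2] Tx -0.01 op 79.6 z 162.7
False
down 11.63 F [-1.2 -0.2 -1.1] Tx 0.02 op 80.1 z 131.5
grip 12.14 F [-0.6 -1.6  4.5] Tx -0.14 op 29.4 z 132.4
grip 12.34 F [-1.7 -1.1  6. ] Tx -0.1 op 29.0 z 132.4
```

```bash
python3 - <<'E'
from h import *
f=F("start"); lift=.0
for i,sg in enumerate((1,-1,1,-1)):
    for k,th in enumerate((.03,.06,.085)):
        if f[2]>-10: lift+=.0007
        p,q=pose(sg*th,lift); env.movel(p,velocity=.04,rot=q); f=F(f"{sg*th:+.3f} lift {lift*1000:.1f}")
    if f[2]<-22: break
E
```

```text
start 12.39 F [-1.8 -0.8  5.9] Tx -0.18 op 29.4 z 132.4
+0.030 lift 0.7 12.64 F [-0.6 -1.1  2.1] Tx 0.52 op 29.1 z 132.7
+0.060 lift 1.4 12.89 F [ 1.8 -1.1 -3.3] Tx 0.69 op 29.3 z 133.0
+0.085 lift 2.1 13.14 F [ 3.7 -1.9 -9.8] Tx 0.7 op 29.3 z 133.2
-0.030 lift 2.8 13.57 F [  4.7   0.4 -12.8] Tx -0.36 op 29.5 z 134.1
-0.060 lift 2.8 13.82 F [  4.   -0.  -12.2] Tx -0.8 op 29.6 z 134.2
-0.085 lift 2.8 14.07 F [  4.7  -1.1 -12.4] Tx -1.15 op 29.1 z 134.1
+0.030 lift 2.8 14.48 F [ 2.9 -3.7 -3.5] Tx -0.19 op 29.5 z 135.2
+0.060 lift 3.5 14.73 F [ 2.2 -3.4 -6.9] Tx 0.08 op 29.6 z 135.5
+0.085 lift 4.2 14.98 F [  3.7  -2.6 -10.3] Tx 0.29 op 29.1 z 135.6
-0.030 lift 4.2 15.4 F [  3.4  -2.8 -10.8] Tx -0.86 op 29.0 z 136.0
-0.060 lift 4.2 15.65 F [ 3.2 -1.8 -9.7] Tx -1.32 op 29.7 z 135.9
-0.085 lift 4.9 15.9 F [  3.9  -2.2 -13.6] Tx -1.5 op 29.2 z 136.1
```

```bash
python3 - <<'E'
from h import *
p,d=camera("scene"); a=cv2.resize(p[270:350,240:370],None,fx=6,fy=6,interpolation=cv2.INTER_CUBIC); cv2.imwrite("pics/s4.png",a)
E
```

```text
(no output)
```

View pics/s4.png

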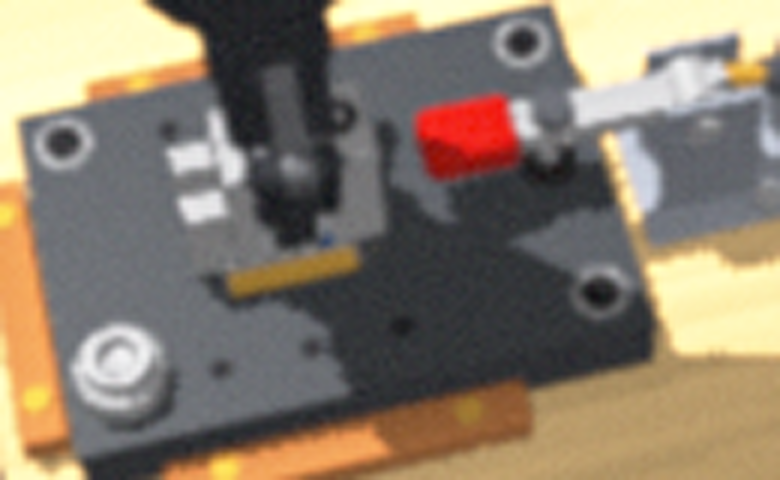

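The crop shows the clamp still shut, the bolster flat, and the block in the fingers with a gib strip at (290,270). The pull is staying light, about 10–14 N, so I'll keep rocking.

```bash
python3 - <<'E'
from h import *
f=F("start"); lift=.0049; sg=1
for i in range(12):
    for th in (0,.05,.09):
        if f[2]>-14: lift+=.0007
        p,q=pose(sg*th,lift); env.movel(p,velocity=.045,rot=q); f=F(f"{sg*th:+.3f} lift {lift*1000:.1f}")
    sg=-sg
    if f[2]<-24 or lift>.0165: break
E
```

```text
start 15.95 F [  4.6  -2.6 -13.9] Tx -1.47 op 29.5 z 136.1
+0.000 lift 5.6 16.27 F [  3.9  -3.6 -11.3] Tx -1.1 op 29.5 z 137.4
+0.050 lift 6.3 16.53 F [  4.5  -4.1 -11.2] Tx -0.96 op 29.0 z 137.9
+0.090 lift 7.0 16.78 F [  4.9  -4.3 -12. ] Tx -0.96 op 29.0 z 138.3
+0.000 lift 7.7 17.12 F [  5.6  -3.6 -17.3] Tx -0.89 op 29.4 z 139.0
-0.050 lift 7.7 17.38 F [  5.   -3.3 -16.1] Tx -1.32 op 29.6 z 139.0
-0.090 lift 7.7 17.63 F [  4.2  -2.4 -14.8] Tx -1.57 op 29.7 z 138.9
+0.000 lift 7.7 17.98 F [ 1.6 -5.4 -5.5] Tx -1.07 op 29.5 z 140.1
+0.050 lift 8.4 18.23 F [ 1.5 -4.1 -5. ] Tx -0.98 op 29.4 z 140.8
+0.090 lift 9.1 18.48 F [ 1.5 -4.  -6.9] Tx -0.97 op 29.2 z 141.1
+0.000 lift 9.8 18.82 F [  2.9  -4.1 -14.9] Tx -1.0 op 29.2 z 141.5
-0.050 lift 9.8 19.08 F [  2.   -3.8 -11.6] Tx -1.47 op 29.5 z 141.5
-0.090 lift 10.5 19.33 F [  2.4  -2.4 -15.3] Tx -1.52 op 29.5 z 141.7
+0.000 lift 10.5 19.68 F [-1.1 -4.6 -4.9] Tx -1.18 op 29.7 z 143.1
+0.050 lift 11.2 19.93 F [-0.3 -4.1 -4.6] Tx -1.1 op 29.0 z 143.6
+0.090 lift 11.9 20.18 F [-0.3 -2.9 -7. ] Tx -1.04 op 29.0 z 143.9
+0.000 lift 12.6 20.52 F [  0.9  -3.2 -13.5] Tx -0.94 op 29.5 z 144.4
-0.050 lift 13.3 20.78 F [  1.   -4.  -15.8] Tx -1.11 op 28.9 z 144.8
-0.090 lift 13.3 21.03 F [  0.5  -3.7 -14.7] Tx -1.49 op 29.2 z 144.6
+0.000 lift 13.3 21.38 F [-2.5 -4.3 -5.8] Tx -1.21 op 29.7 z 146.0
+0.050 lift 14.0 21.63 F [-1.8 -4.3 -6.7] Tx -1.25 op 29.3 z 146.4
+0.090 lift 14.7 21.88 F [-1.9 -9.4 -5.1] Tx -2.0 op 29.3 z 146.9
+0.000 lift 15.4 22.23 F [-0.   1.7 -6.5] Tx 0.03 op 29.1 z 148.7
-0.050 lift 16.1 22.48 F [-0.7 -0.1 -6.5] Tx -0.13 op 29.1 z 148.4
-0.090 lift 16.8 22.73 F [ 0.2  0.3 -6.6] Tx -0.24 op 29.3 z 148.5
```

Tension fell to the block's own weight (about 6.6 N) at 15–16 mm of lift, so the tongue is free. Next I'll stand it upright, lift to about 14 mm clear and check.

```bash
python3 - <<'E'
from h import *
p,q=pose(0,.019); env.movel(p,velocity=.04,rot=q); F()
p,q=pose(0,.030); env.movel(p,velocity=.04,rot=q); env.dwell(.5); F()
a,d=camera("scene"); cv2.imwrite("pics/s5.png",cv2.resize(a[240:380,220:400],None,fx=4,fy=4,interpolation=cv2.INTER_CUBIC))
W=cloud("scene",d); v,u=np.mgrid[:480,:640]
L=np.stack([(W-B)@ex,(W-B)@ey,W[...,2]],-1)*1000
for nm,m in (("head top",(L[...,2]>112)&(L[...,2]<130)&(abs(L[...,1])<16)&(L[...,0]<-14)&(L[...,0]>-32)),("bolster far",(abs(L[...,2]-46)<6)&(L[...,0]>40)&(L[...,0]<75)&(abs(L[...,1])<40)),("bolster near",(abs(L[...,2]-46)<6)&(L[...,0]<-60)&(L[...,0]>-100)&(abs(L[...,1]-40)<15))):
    print(nm,m.sum(),np.percentile(L[m],[3,50,97],axis=0).round(1).tolist() if m.any() else "")
E
```

```text
23.11 F [-0.4 -0.6 -7. ] Tx -0.09 op 29.3 z 150.8
 24.03 F [ 0.3  0.3 -7.7] Tx -0.0 op 29.4 z 161.9
head top 85 [[-30.5, -12.3, 115.1], [-25.0, 5.3, 122.2], [-17.9, 15.6, 125.0]]
bolster far 530 [[40.8, -37.4, 42.9], [56.1, -5.2, 45.7], [74.0, 32.0, 49.1]]
bolster near 282 [[-99.0, 25.9, 43.2], [-79.9, 39.9, 46.2], [-61.0, 54.5, 49.2]]
```

View pics/s5.png

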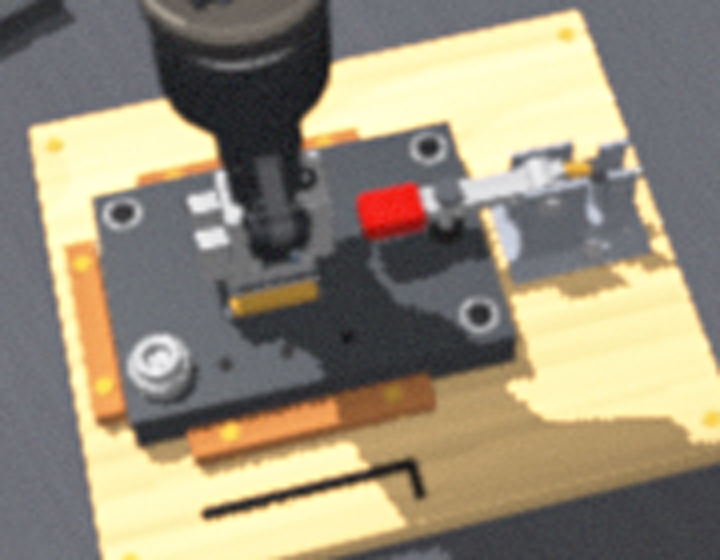

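The crop shows the block raised clear of the pocket, the gib strip uncovered at (275,298), the clamp shut, and the bolster, die button and hex key in place. I'll do one check of the block's tilt, then hand in.

```bash
python3 - <<'E'
from h import *
for n in ("scene","top"):
    acc=[]
    for _ in range(4):
        a,d=camera(n); W=cloud(n,d); g=a.max(-1)
        L=np.stack([(W-B)@ex,(W-B)@ey,W[...,2]],-1)*1000
        m=(L[...,2]>117)&(L[...,2]<128)&(abs(L[...,1])<17)&(abs(L[...,0])<36)&(abs(L[...,0])>13)&(g>100)
        acc.append(L[m])
    P=np.vstack(acc)
    if len(P)>30:
        k,*_=np.linalg.lstsq(np.c_[P[:,:2],np.ones(len(P))],P[:,2],rcond=None); r=P[:,2]-np.c_[P[:,:2],np.ones(len(P))]@k
        print(n,len(P),"slopes rad",k.round(3),"rms",r.std().round(2),P.min(0).round(),P.max(0).round())
    else: print(n,len(P))
F()
E
```

```text
scene 400 slopes rad [-3.00000e-03 -2.90000e-02  1.21868e+02] rms 1.68 [-31. -14. 117.] [ 19.  17. 126.]
top 0
 24.48 F [-0.5 -0.5 -6.6] Tx -0.02 op 29.1 z 162.0
```

```bash
python3 -c "
from h import *
job.job_done(); F()"
```

```text
the job is handed in; nothing more can be done
the job is handed in; nothing more can be done
```

I handed the job in at about 24.5 s, with the gripper holding the block free and upright above its pocket. The program reports no verdict, so this rests on my own checks.

**What I did**
- **Clamp:** I swung it down with shut fingers along its arc. The push dropped to zero partway down as it snapped over, and the pad was solid at the expected height.
- **Rocking:** I gripped the block's long sides at 50 N and rocked it about ±5° while easing it up. The upward pull never passed about 17 N. The tongue came free at about 15 mm of lift.

**Last checks**
- **Block height and tilt:** a depth measurement put the tongue's foot about 13 mm above the bolster. The head's slopes were 0.003 and 0.03 rad.
- **Holding force:** the gripper carried 6.6–7.7 N, about the block's weight, and the side forces were near zero.
- **Surroundings:** in the last picture the clamp was shut, the bolster was flat (46 mm at both ends), and the die button and hex key were in place. I did not check the bystanders away from the board in a later picture, but the arm did not go near them at low height.

**Not confirmed or in disagreement**
- **Lean angle:** I did not measure how far the block itself leaned. I infer it from the gripper's angle, the reaction moments of about 1 N m, and the way the block walked up. The moments were lopsided in the later rocks.
- **Clamp hinge:** I measured it about 13 mm nearer the block than the description implies. The arc I followed was based on the measured position.

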